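# Load the calibration tray and present it to the code reader

## Task

Lay the reference block and the folding loupe flat in their compartments of the aluminium tray on the desk: the block in the compartment at the end away from the steel ball, the loupe in the one between the handle and the ball. Then lift the tray by its upright handle and carry it, level enough that the loose ball stays in its shallow pocket all the way, to the code reader, and finish holding it there, still and level, its handle centred over the reader's window and its underside about 10 cm above the glass: do not put it down or let go. Leave the tape roll, the drop bottle and the jar where they stand.

Things in the scene. Friction and masses are not known exactly. Their poses are not given: they have to be found in the camera images.
- tray: loose aluminium tray, 214 x 108 mm, 0.24 kg empty, 11 mm high walls 4 mm thick, 3 mm floor. Origin on the underside on its long centre line; its x axis runs along the length, towards the ball end, z up. Along x: end wall outside at -92 mm, block compartment from -88 to -26, handle at -5, loupe compartment from 16 to 78, ball pocket at 100, end wall outside at 122. Loaded, its centre of mass lies about 8 mm from the handle, towards the ball
- tray_handle (a point): grip point of the tray's handle: an upright black plastic bar, 32 mm long (along tray x), 14 mm thick (along tray y), its flat top 56 mm above the tray's underside; this point lies 10 mm below the top, 46 mm above the underside. Axes as the tray's
- tray_block_bay (a point): centre of the floor of the block compartment, the end compartment away from the ball: 62 mm (tray x) by 100 mm (tray y) inside, 8 mm deep, 3 mm above the tray's underside. Axes as the tray's
- tray_loupe_bay (a point): centre of the floor of the loupe compartment, between the handle and the ball pocket: 62 mm (tray x) by 100 mm (tray y) inside, 8 mm deep, 3 mm above the tray's underside. Axes as the tray's
- tray_pocket (a point): where the ball's centre is when it is seated: the pocket is a 12 mm round hole in a 36 mm square white plate at the end of the tray, the plate's top 9 mm above the tray's underside. Axes as the tray's
- ball_center (a point): centre of a loose polished steel ball, 26 mm in diameter, 70 g, that only rests in the pocket's hole; it rolls out when the tray tips about 27 degrees or is jerked
- ref_block: loose grey steel reference block, 30 x 45 x 20 mm (its x, y, z), 0.21 kg, lying on the desk; origin at the centre of its underside
- loupe: loose folded loupe, a small flat steel case with a black round cap on it, 45 x 30 mm (its x, y) and 13 mm high, 60 g, lying on the desk; origin at the centre of its underside
- reader: fixed code reader on the desk: grey square housing, 74 mm square on an 84 mm dark foot, 36 mm high, with an upward-looking round glass window; origin at the centre of its underside
- reader_window (a point): centre of the reader's glass window, on top of its housing, 36 mm above the desk
- kapton_roll: bystander: roll of film tape lying flat, 74 mm across, 19 mm high; origin at the centre of its underside
- drop_bottle: bystander: small white drop bottle, 33 mm across, 72 mm tall; origin at the centre of its underside
- jar: bystander: screw jar with a black lid, 49 mm across, 40 mm tall; origin at the centre of its underside

How it is judged:
By the outcome, as a careful person would: the job done as asked, in the order asked, and still so for the second after the job is handed in, while the arm keeps its last pose, push and grip.
It also fails if it takes over 64 s, if anything falls off the work surface, if the arm or the gripper's body presses on something with over 40 N, if the wrist force passes 120 N, or if a joint passes its speed limit or range.

## Robot

A 6-joint arm with a two-finger parallel gripper is mounted at the origin on a cart in front of the work surface, level with it; the furniture and walls round the work are solid. World frame = base frame: x ahead of the robot, y to its left, z up, the work surface at z = 0. Lengths are in m, angles in degrees, forces in N, time in s.
With the tool pointing down it reaches from about 0.375 to 0.925 m from the base axis. Payload 5.7 kg.
Tool frame: the origin (TCP) lies on the centre line of the jaws, within the pads' length; the fingertips stand 17 mm ahead of it and the grasp point (between the pads) lies 2 mm behind it; x points along the fingers, z is the direction in which the jaws open and shut, and the axes are right-handed (so a half turn about x gives the same grasp; the last joint's range is limited). The gripper opens to 88 mm and grips with 3 to 60 N. Pads are 20 mm wide; open, the fingers measure 115 mm over their backs; the gripper's body (75 mm by 178 mm) begins 61 mm behind the grasp point.
Start: joints at [-74.261, 20.558, 86.54, -0, 72.909, -6.595], TCP at [0.228, -0.555, 0.24] pointing down, gripper open.
Joint ranges: [-170.27, 170.27], [-57.76, 135], [12.27, 136.19], [-55.21, 235.2], [11.17, 155.16], [-170.74, 170.74]. Speed limits (degrees/s): [136.94, 136.94, 180, 180, 180, 180].

## Interface

Orientations are given as [roll, pitch, yaw] about the fixed x, y, z axes, in that order (R = Rz(yaw) Ry(pitch) Rx(roll)).
In Python, from cell import robot, imaging gives the robot as it stands.
- The arm moves only by the tool arm_command, never from a script. Its argument "increments" is a list of rows, each an object of numbers: "dx", "dy", "dz": the shift along the tool's x, y, z in units of 0.05 m (1.0 is 0.05 m); "wx", "wy", "wz": the turn, a rotation vector about the tool's x, y, z in units of 5 degrees (1.0 is 5 degrees). In form: [{"dx": .., "dy": .., "dz": .., "wx": .., "wy": .., "wz": ..}, ...]. A call has 1 to 8 rows; each row shifts and turns the commanded pose from where the row before left it, along the tool's axes as they then stand; what a row does not reach is not made up. A row lasts 1/10 s, in which the tool goes at most 50 mm and 8.59 degrees, less where a joint would pass 70% of its speed; a pose out of reach is approached as far as the arm can. A call with a number of a shift or a turn outside -1 to 1 is refused whole. A call with a gripper value outside its range is refused whole. "jaw" is the opening, from 0 (shut) to 1 (fully open), set as the call begins (left out, the last holds). The fingers move at their own pace and stop on an object; "grip_force" is the grip in N (left out, the last holds). Time passes only in rows, so rows that do not move let the fingers close. It gives the time, the measured TCP pose, the force and the opening at its end, in the units of the state.
- robot.read_state(): the state, without advancing time (a new reading comes with each control period).
- imaging.read_camera(name): name is "scene" or "top"; returns (picture, depth): 420x560x3 uint8, blue, green, red; 420x560 float32, m along the optical axis (not along the pixel's ray), 0 where there is no reading.
- imaging.camera_params(name): a dict with "fx", "fy", "cx", "cy" (pixels), "k1" (the pictures are not rectified: a ray, as slopes to the right and down, at radius r is drawn at 1 + k1 r^2 times it, then the intrinsics apply), "position" and "rotation" of the camera in the world. Camera axes: x right, y down, z forward; pixel columns grow to the right and rows downward; lengths in m; the calibration is good to about 2 mm. A picture is of the moment at which its call begins. camera_params takes no time and is no camera call.
- robot.hand_in(): hands the job in, once; it reports no verdict.
The state is a dict: "time": time; "joint_positions": joint angles; "joint_vel": joint speeds; "tau": joint torques, N m; "position": TCP position; "eef_rot": TCP orientation; "wrist_force": force on the tool from outside, world axes, zero at the start; "ft_torque": the same for the moment, N m; "width": finger opening in m.
Only numpy, scipy, OpenCV 4.12 (cv2) and the standard library are available. Lean on these libraries where they do the work, as an engineer would, in place of code of your own. Each camera call takes 0.05 s, during which the arm holds its last target. There are 200 camera calls.

## Working session

There is one attempt and no reset: what is moved stays moved. The work goes in short steps, Python scripts to look and compute and a tool call to move; the robot and the scene stay as the last step left them, time stands still between calls to the robot, and variables do not carry over. Pictures are saved under pics/ and viewed, about 8 in all and at most 12, crops included, and the job is handed in when it is done.

Besides the shell and the picture viewer there is one more tool, called after "Emit:" as name(argument=value, ...) on one line, values as JSON. arm_command: Moves the arm, as the interface text tells. Its arguments: {"type":"object","properties":{"increments":{"type":"array","items":{"type":"object","properties":{"dx":{"type":"number"},"dy":{"type":"number"},"dz":{"type":"number"},"wx":{"type":"number"},"wy":{"type":"number"},"wz":{"type":"number"}}}},"jaw":{"type":"number"},"grip_force":{"type":"number"}},"required":["increments"]}

```bash
ls; mkdir -p pics
cat > h.py <<'E'
import numpy as np, cv2, sys
from cell import robot, imaging
from scipy.spatial.transform import Rotation as R
def P(n):
    p=imaging.camera_params(n); return p
def rotm(p):
    r=np.array(p["rotation"],float)
    return r if r.shape==(3,3) else R.from_euler('xyz',r,degrees=True).as_matrix()
def K(p): return np.array([[p["fx"],0,p["cx"]],[0,p["fy"],p["cy"]],[0,0,1.]]), np.array([p["k1"],0,0,0.])
def ray(p,uv):
    k,d=K(p); s=cv2.undistortPoints(np.array(uv,float).reshape(-1,1,2),k,d).reshape(-1,2)
    return np.c_[s,np.ones(len(s))]
def onplane(p,uv,z):
    r=ray(p,uv)@rotm(p).T; c=np.array(p["position"]); return c+r*((z-c[2])/r[:,2])[:,None]
def cloud(p,depth):
    h,w=depth.shape; u,v=np.meshgrid(np.arange(w),np.arange(h))
    r=ray(p,np.c_[u.ravel(),v.ravel()])*depth.reshape(-1,1)
    X=r@rotm(p).T+np.array(p["position"]); X[depth.ravel()==0]=np.nan
    return X.reshape(h,w,3)
def shot(n,tag):
    b,d=imaging.read_camera(n); cv2.imwrite(f"pics/{tag}.png",b); np.save(f"pics/{tag}.npy",d); return b,d
E
python3 - <<'E'
from h import *
for n in("scene","top"):
    print(n,P(n)); shot(n,n+"0")
print(robot.read_state())
E
```

```text
pics
scene {'fx': 444.14870766180445, 'fy': 444.14870766180445, 'cx': 282.24449300766213, 'cy': 202.12772597461182, 'k1': -0.06916292762088184, 'position': array([-0.3818269 , -0.53295278,  0.55857246]), 'rotation': array([-115.13215969,    0.81160534,  -60.95065163])}
top {'fx': 411.7095316275119, 'fy': 411.7095316275119, 'cx': 274.4715530663766, 'cy': 209.31803753046836, 'k1': -0.10638871478761623, 'position': array([ 0.43511481, -0.00771505,  1.3388454 ]), 'rotation': array([-175.88537802,   -0.70839843,  -90.26827944])}
{'time': 0.1, 'joint_positions': array([-7.42626871e+01,  2.05937480e+01,  8.65913931e+01, -4.16205533e-04,
        7.29093214e+01, -6.59769318e+00]), 'joint_vel': array([-0.04190928, -0.12690666, -0.09524938,  0.01827533,  0.07582899,
        0.04866706]), 'tau': array([-4.18944901e-04, -5.16360569e+01, -2.71406150e+01,  6.75546261e-02,
        2.76031333e-02, -2.83944456e-05]), 'position': array([ 0.22781409, -0.55443191,  0.23890352]), 'eef_rot': array([173.64348245,  89.90553665, 105.97861122]), 'wrist_force': array([-0.38295332,  0.35213527, -0.35088522]), 'ft_torque': array([-0.01604197,  0.03247901,  0.01354411]), 'width': 0.08740356593600244}
```

View pics/top0.png

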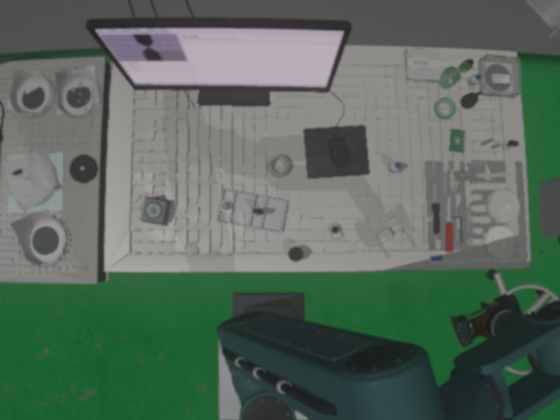

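View pics/scene0.png

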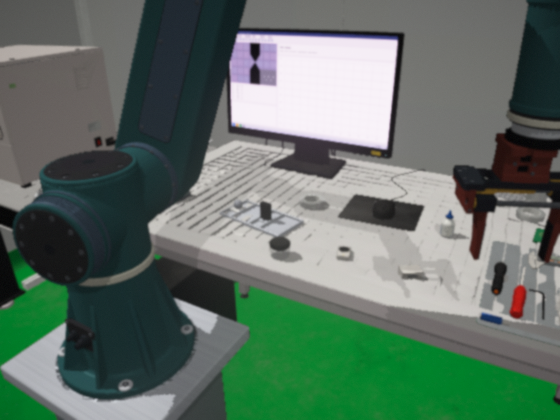

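Top: reader (157,209), tray (253,210) with ball end near (227,206), tape (280,165), jar (296,254), loupe (336,230), block or its shadow near (392,232), bottle (396,167). I'll enlarge to make sure.

Run:
```python
from h import *
a=cv2.imread("pics/top0.png"); b=cv2.imread("pics/scene0.png")
c=cv2.resize(a[140:275,130:430],None,fx=2.66,fy=2.66,interpolation=cv2.INTER_CUBIC)
d=cv2.resize(b[180:290,210:470],(800,338),interpolation=cv2.INTER_CUBIC)[:240+0]
c=cv2.convertScaleAbs(c,alpha=1.3)
d=cv2.resize(b[180:290,210:470],None,fx=2.2,fy=2.2,interpolation=cv2.INTER_CUBIC); d=cv2.copyMakeBorder(d,0,0,0,c.shape[1]-d.shape[1],0)
print(c.shape,d.shape)
cv2.imwrite("pics/c1.png",np.vstack([c,d]))
```

```text
(359, 798, 3) (242, 798, 3)
```

View pics/c1.png

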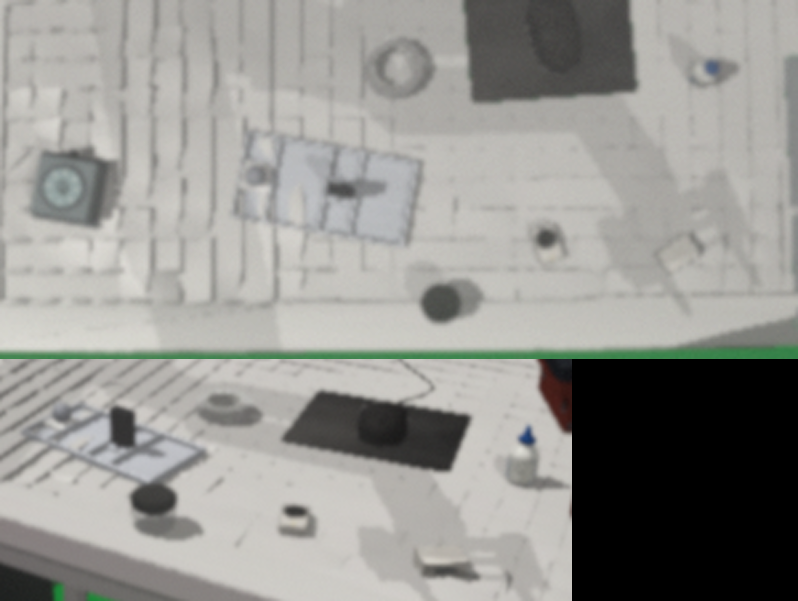

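The zoomed top view shows the block at about (387,233), the loupe at (336,230) with its black cap, and the handle at about (258,211). Next I'll measure heights from the depth in both views.

```bash
cat >> h.py <<'E'
def comps(n,depth,zmin,zmax,box,minpts=15):
    X=cloud(P(n),depth); z=X[...,2]
    m=((z>zmin)&(z<zmax)&(X[...,0]>box[0])&(X[...,0]<box[1])&(X[...,1]>box[2])&(X[...,1]<box[3])).astype(np.uint8)
    k,l,s,c=cv2.connectedComponentsWithStats(m)
    for i in range(1,k):
        if s[i,4]>=minpts:
            p=X[l==i]; q=p[:,:2].astype(np.float32); r=cv2.minAreaRect(q*1000)
            print(n,"px",c[i].round(1),"n",s[i,4],"mean",p.mean(0).round(4),"z50/95",np.percentile(p[:,2],[50,95]).round(4),"rect",np.round(r[0],1),np.round(r[1],1),round(r[2],1))
E
python3 - <<'E'
from h import *
for n in("top","scene"):
    d=np.load(f"pics/{n}0.npy"); X=cloud(P(n),d)
    print((d==0).mean())
    m=(X[...,0]>.3)&(X[...,0]<.7)&(X[...,1]>-.45)&(X[...,1]<.45)&(abs(X[...,2])<.006)
    q=X[m]; A=np.c_[q[:,:2],np.ones(len(q))]; s=np.linalg.lstsq(A,q[:,2],rcond=None)[0]; print("plane",s,(q[:,2]-A@s).std(),"z at .45,0",s@[.45,0,1])
    comps(n,d,.007,.12,(.25,.72,-.5,.5))
E
```

```text
0.004158163265306123
plane [0.00082773 0.00067387 0.00059818] 0.0026241179712934563 z at .45,0 0.0009706647102652479
top px [339.6 157.5] n 283 mean [ 0.6969 -0.2365  0.0279] z50/95 [0.0288 0.038 ] rect [ 694.1 -237.7] [51.8 64. ] 3.5
top px [277.3 164.8] n 265 mean [ 0.6749 -0.0342  0.0188] z50/95 [0.0192 0.0231] rect [674.3 -33.5] [72.  72.6] 85.0
top px [394.4 166.4] n 113 mean [ 0.6658 -0.4122  0.0412] z50/95 [0.0413 0.0619] rect [ 668.3 -414.7] [33.3 30. ] 12.2
top px [171.8 168.9] n 22 mean [0.6648 0.3114 0.0089] z50/95 [0.0083 0.0117] rect [669.6 314.7] [29.3 22.5] 11.9
top px [128.1 178.7] n 33 mean [0.6334 0.4563 0.0091] z50/95 [0.0086 0.0123] rect [632.7 459.7] [40.2 22. ] 0.4
top px [126.8 189.2] n 16 mean [0.5986 0.46   0.0086] z50/95 [0.0084 0.0105] rect [599.2 461.2] [13.8 25.6] 16.7
top px [239.5 210. ] n 550 mean [0.5285 0.0883 0.0161] z50/95 [0.011 0.054] rect [517.9  63. ] [225.1 129.9] 77.6
top px [154.9 210.3] n 631 mean [0.5275 0.358  0.0328] z50/95 [0.0355 0.0406] rect [531.1 362.3] [91.3 90.6] 80.6
top px [276.3 199.2] n 33 mean [ 0.5635 -0.0306  0.0107] z50/95
[... 2177 characters left out ...]
n 154 mean [ 0.4551 -0.2228  0.0139] z50/95 [0.0144 0.0165] rect [ 459.6 -221.2] [51.3 29.7] 17.8
scene px [407.2 272.3] n 405 mean [ 0.4382 -0.3756  0.0162] z50/95 [0.0185 0.0235] rect [ 444.2 -360.1] [51.4 96.3] 3.5
scene px [383.8 282.2] n 101 mean [ 0.3915 -0.3389  0.0081] z50/95 [0.008  0.0094] rect [ 390.6 -334.3] [101.8  12.2] 89.1
scene px [416.  291.7] n 17 mean [ 0.3895 -0.4078  0.0081] z50/95 [0.0081 0.0089] rect [ 388.8 -406.6] [10.1 16. ] 55.5
scene px [456.4 292.6] n 20 mean [ 0.4242 -0.4822  0.008 ] z50/95 [0.0078 0.0093] rect [ 422.1 -481.2] [ 9.8 18.9] 74.8
scene px [444.  299.8] n 122 mean [ 0.3882 -0.4641  0.0081] z50/95 [0.0079 0.0095] rect [ 387.9 -460.5] [22.3 67.5] 2.7
```

Run:
```python
from h import *
import collections
ims=[];ds=[]
for i in range(5):
    b,d=imaging.read_camera("top"); ims.append(b.astype(float)); ds.append(np.where(d==0,np.nan,d))
b=np.mean(ims,0); d=np.nanmedian(ds,0); d[np.isnan(d)]=0
cv2.imwrite("pics/topavg.png",b.round().astype(np.uint8)); np.save("pics/topavg.npy",d)
ims=[];ds=[]
for i in range(5):
    s,e=imaging.read_camera("scene"); ims.append(s.astype(float)); ds.append(np.where(e==0,np.nan,e))
s=np.mean(ims,0); e=np.nanmedian(ds,0); e[np.isnan(e)]=0
cv2.imwrite("pics/sceneavg.png",s.round().astype(np.uint8)); np.save("pics/sceneavg.npy",e)
print("TOP"); 
comps("top",d,.01,.03,(.40,.52,-.5,-.15),8)
comps("top",d,.042,.075,(.45,.60,-.05,.2),4)
comps("top",d,.014,.04,(.45,.62,.1,.2),4)
comps("top",d,.005,.075,(.45,.62,-.1,.2),20)
comps("scene",e,.01,.03,(.42,.52,-.27,-.15),8)
comps("scene",e,.016,.03,(.40,.52,-.5,-.30),8)
comps("scene",e,.042,.075,(.45,.60,-.05,.2),4)
comps("scene",e,.016,.04,(.45,.62,.11,.2),4)
# image-coloured masks
hsv=b[...,0]-b[...,2]
p=P("top")
for nm,(u0,u1,v0,v1) in dict(tray=(210,300,180,240)).items():
    m=np.zeros(hsv.shape,np.uint8); m[v0:v1,u0:u1]=(hsv[v0:v1,u0:u1]>8)
    print("bluish",m.sum(), np.percentile(hsv[v0:v1,u0:u1],[10,50,90]))
    k,l,st,c=cv2.connectedComponentsWithStats(m)
    i=1+st[1:,4].argmax(); ys,xs=np.where(l==i)
    q=onplane(p,np.c_[xs,ys],.008)[:,:2]*1000; r=cv2.minAreaRect(q.astype(np.float32)); print(nm,st[i],np.round(r[0],1),np.round(r[1],1),r[2])
```

```text
TOP
top px [335.5 231.4] n 125 mean [ 0.4583 -0.2214  0.0135] z50/95 [0.0135 0.0156] rect [ 458.4 -221.6] [44.1 29. ] 17.5
top px [384.1 235.3] n 139 mean [ 0.4444 -0.3788  0.0201] z50/95 [0.0204 0.0224] rect [ 444.4 -379.6] [30.3 45.8] 33.9
top px [257.6 211.1] n 45 mean [0.5221 0.0288 0.0555] z50/95 [0.0559 0.0586] rect [522.4  29.1] [30.  13.7] 79.4
top px [225.5 205.7] n 51 mean [0.5414 0.132  0.0293] z50/95 [0.0291 0.035 ] rect [542.3 132.1] [22.5 22.5] 87.2
top px [242.8 210.5] n 882 mean [0.5269 0.0778 0.0126] z50/95 [0.0097 0.045 ] rect [513.5  63.7] [240.3 150.3] 76.1
top px [207.8 192.1] n 36 mean [0.588  0.1923 0.0066] z50/95 [0.0064 0.0086] rect [588.2 193.3] [39.5 10. ] 0.9
top px [207.8 211.1] n 54 mean [0.5258 0.192  0.0066] z50/95 [0.0064 0.0086] rect [527.9 192.8] [68.5 10.2] 0.2
scene px [343.8 252. ] n 144 mean [ 0.4561 -0.2225  0.0143] z50/95 [0.0145 0.016 ] rect [ 460. -221.] [45.8 29.8] 18.0
scene px [410.  269.5] n 226 mean [ 0.4438 -0.3797  0.0215] z50/95 [0.0222 0.0231] rect [ 446.7 -379.3] [32.3 46.9] 31.9
scene px [265.6 205.6] n 86 mean [0.5203 0.0268 0.0517] z50/95 [0.0525 0.0581] rect [523.1  30. ] [32.4 13.7] 81.4
scene px [237.9 203.8] n 61 mean [0.5381 0.1289 0.0271] z50/95 [0.0273 0.0346] rect [539.9 130.1] [17.7 22.6] 31.9
bluish 0 [-5.4 -4.4  3.2]Traceback (most recent call last):
  File "<stdin>", line 29, in <module>
ValueError: attempt to get argmax of an empty sequence
```

```bash
cat >> h.py <<'E'
def pose():
    s=robot.read_state(); return s,np.array(s["position"]),R.from_euler('xyz',s["eef_rot"],degrees=True).as_matrix()
def plan(tgt,jaw):
    """turn (deg about tool x) for jaw yaw, then shift mm in the turned tool axes"""
    s,p,M=pose(); cur=np.degrees(np.arctan2(M[1,2],M[0,2])); 
    a=(jaw-cur+90)%180-90; M2=R.from_euler('z',a,degrees=True).as_matrix()@M
    print("t",round(s["time"],2),"tcp",p.round(4),"tilt x",M[:,0].round(4),"jaw",round(cur,2),"j6",s["joint_positions"][5].round(1),"w",round(s["width"],4),"F",np.round(s["wrist_force"],1))
    print(" wx deg",round(-a,2),"units",round(-a/5,3)," shift mm in tool after turn",((np.array(tgt)-p)@M2*1000).round(1))
E
python3 - <<'E'
from h import *
d=np.load("pics/topavg.npy"); X=cloud(P("top"),d); b=cv2.imread("pics/topavg.png").astype(float)
comps("top",d,.028,.06,(.45,.62,.28,.45),8)
e=np.load("pics/sceneavg.npy"); comps("scene",e,.028,.06,(.45,.65,.28,.45),8)
for y in np.arange(.38,.75,.03):
    m=(abs(X[...,1]-y)<.02)&(X[...,0]>.35)&(X[...,0]<.72); 
    if m.sum(): print(round(y,2),np.nanpercentile(X[m][:,2],[5,50,95]).round(3))
# tray walls: points between, in tray frame of handle
h=np.array([.5223,.0292]); 
m=(abs(X[...,0]-.53)<.12)&(abs(X[...,1]-.05)<.16)
for yaw in (78,79,80,81):
    t=np.radians(yaw); q=X[m]; dx=q[:,:2]-h; tx=dx@[np.cos(t),np.sin(t)]-.005; ty=dx@[-np.sin(t),np.cos(t)]
    o=[]
    for lo,hi in((-.08,-.03),(.02,.07)):
        for s in(1,-1):
            k=(tx>lo)&(tx<hi)&(abs(ty*s-.052)<.009)&(q[:,2]>.0065)
            o.append((round(ty[k].mean()*1000,1),k.sum()))
    print(yaw,o)
plan([.4444,-.3792,.020],123)
E
```

```text
top px [153.8 210.3] n 540 mean [0.5272 0.3608 0.0361] z50/95 [0.0361 0.0389] rect [527.5 362.5] [75.7 74.5] 79.8
0.38 [-0.001  0.002  0.038]
0.41 [-0.002  0.001  0.007]
0.44 [-0.001  0.002  0.007]
0.47 [0.    0.004 0.007]
0.5 [-0.001  0.002  0.005]
0.53 [-0.002  0.     0.003]
0.56 [-0.078 -0.041 -0.037]
0.59 [-0.104 -0.039 -0.024]
0.62 [-0.04  -0.036 -0.022]
0.65 [-0.041 -0.037 -0.022]
0.68 [-0.041 -0.037 -0.01 ]
0.71 [-0.04  -0.034  0.002]
0.74 [-0.037 -0.032  0.005]
78 [(np.float64(50.1), np.int64(21)), (np.float64(-53.5), np.int64(21)), (np.float64(53.6), np.int64(24)), (np.float64(-50.9), np.int64(21))]
79 [(np.float64(51.0), np.int64(21)), (np.float64(-52.6), np.int64(20)), (np.float64(52.7), np.int64(24)), (np.float64(-51.7), np.int64(21))]
80 [(np.float64(51.9), np.int64(21)), (np.float64(-51.7), np.int64(20)), (np.float64(51.6), np.int64(22)), (np.float64(-52.7), np.int64(21))]
81 [(np.float64(52.8), np.int64(21)), (np.float64(-50.9), np.int64(22)), (np.float64(50.4), np.int64(23)), (np.float64(-53.5), np.int64(21))]
t 0.6 tcp [ 0.228  -0.555   0.2396] tilt x [-1.e-04  1.e-04 -1.e+00] jaw -67.67 j6 -6.6 w 0.0875 F [ 0.5 -0.5  0.5]
 wx deg -10.67 units -2.133  shift mm in tool after turn [219.6 277.3 -29.5]
```

Emit:
arm_command(increments=[{"wx":-0.7,"dx":0.3},{"wx":-0.75,"dx":0.7},{"wx":-0.68,"dx":0.8},{"dy":0.5,"dz":-0.09},{"dy":0.95,"dz":-0.1},{"dy":1,"dz":-0.1},{"dy":1,"dz":-0.1},{"dy":1,"dz":-0.1}], jaw=1)

```text
invalid input at $.increments[0]: expected keys dx, dy, dz, wx, wy, wz
```

Emit:
arm_command(increments=[{"dy":0.75,"dz":-0.1},{"dy":0.35},{}])

```text
invalid input at $.increments[0]: expected keys dx, dy, dz, wx, wy, wz
```

```bash
python3 -c "
from h import *
plan([.4444,-.3792,.020],123.5)"
```

```text
t 0.6 tcp [ 0.228  -0.555   0.2396] tilt x [-1.e-04  1.e-04 -1.e+00] jaw -67.67 j6 -6.6 w 0.0875 F [ 0.5 -0.5  0.5]
 wx deg -11.17 units -2.233  shift mm in tool after turn [219.6 277.5 -27.1]
```

All six keys are required in each row.

Emit:
arm_command(increments=[{"dx":0.3,"dy":0,"dz":0,"wx":-0.75,"wy":0,"wz":0},{"dx":0.7,"dy":0,"dz":0,"wx":-0.75,"wy":0,"wz":0},{"dx":0.8,"dy":0,"dz":0,"wx":-0.73,"wy":0,"wz":0},{"dx":0.3,"dy":0.5,"dz":-0.1,"wx":0,"wy":0,"wz":0},{"dx":0,"dy":0.9,"dz":-0.1,"wx":0,"wy":0,"wz":0},{"dx":0,"dy":0.95,"dz":-0.1,"wx":0,"wy":0,"wz":0},{"dx":0,"dy":0.95,"dz":-0.1,"wx":0,"wy":0,"wz":0},{"dx":0,"dy":0.95,"dz":-0.1,"wx":0,"wy":0,"wz":0}], jaw=1)

```text
time: 1.4
position: [0.3927, -0.4158, 0.1347]
eef_rot: [16.7, 90.0, -39.8]
wrist_force: [0.3, -0.0, 0.9]
width: 0.0875
```

Emit:
arm_command(increments=[{"dx":0.4,"dy":0.85,"dz":-0.05,"wx":0,"wy":0,"wz":0},{"dx":0.4,"dy":0.45,"dz":0,"wx":0,"wy":0,"wz":0},{"dx":0,"dy":0,"dz":0,"wx":0,"wy":0,"wz":0}])

```text
time: 1.7
position: [0.4454, -0.3758, 0.0925]
eef_rot: [178.9, 89.8, 122.6]
wrist_force: [-1.5, 0.5, 0.2]
width: 0.088
```

```bash
python3 -c "
from h import *
plan([.4444,-.3792,.020],123.5)"
```

```text
t 1.7 tcp [ 0.4454 -0.3758  0.0925] tilt x [-0.002   0.0032 -1.    ] jaw -56.31 j6 9.3 w 0.088 F [-1.5  0.5  0.2]
 wx deg 0.19 units 0.039  shift mm in tool after turn [72.5 -2.7  2.6]
```

Emit:
arm_command(increments=[{"dx":0.5,"dy":0,"dz":0,"wx":0,"wy":0,"wz":0},{"dx":0.4,"dy":0,"dz":0,"wx":0,"wy":0,"wz":0},{"dx":0,"dy":0,"dz":0,"wx":0,"wy":0,"wz":0},{"dx":0,"dy":0,"dz":0,"wx":0,"wy":0,"wz":0}])

```text
time: 2.1
position: [0.4438, -0.3796, 0.0501]
eef_rot: [-148.4, 90.0, 155.1]
wrist_force: [0.4, -0.6, 0.1]
width: 0.0878
```

```bash
python3 -c "
from h import *
plan([.4444,-.3792,.020],123.5)
shot('top','t1')
b=cv2.imread('pics/t1.png'); cv2.imwrite('pics/t1c.png',cv2.resize(b[180:280,310:450],None,fx=5,fy=5,interpolation=cv2.INTER_CUBIC))
"
```

```text
t 2.1 tcp [ 0.4438 -0.3796  0.0501] tilt x [-3.e-04  1.e-04 -1.e+00] jaw -56.56 j6 9.2 w 0.0878 F [ 0.4 -0.6  0.1]
 wx deg -0.06 units -0.012  shift mm in tool after turn [30.1  0.8  0. ]
```

View pics/t1c.png

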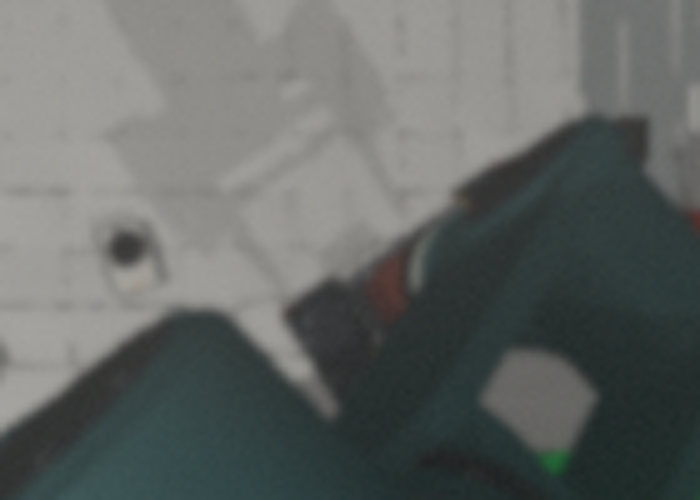

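The arm hides the block here (expected crop position about (370,275)). The loupe is undisturbed at crop (130,260). The alignment numbers agree, so I'll descend and grip.

Emit:
arm_command(increments=[{"dx":0.2,"dy":0.016,"dz":0,"wx":0,"wy":0,"wz":0},{"dx":0.25,"dy":0,"dz":0,"wx":0,"wy":0,"wz":0},{"dx":0.15,"dy":0,"dz":0,"wx":0,"wy":0,"wz":0},{"dx":0,"dy":0,"dz":0,"wx":0,"wy":0,"wz":0},{"dx":0,"dy":0,"dz":0,"wx":0,"wy":0,"wz":0}])

```text
time: 2.65
position: [0.4447, -0.3782, 0.0192]
eef_rot: [-171.3, 89.9, 132.2]
wrist_force: [0.0, 0.2, 0.6]
width: 0.0877
```

Emit:
arm_command(increments=[{"dx":0,"dy":0,"dz":0,"wx":0,"wy":0,"wz":0},{"dx":0,"dy":0,"dz":0,"wx":0,"wy":0,"wz":0},{"dx":0,"dy":0,"dz":0,"wx":0,"wy":0,"wz":0},{"dx":0,"dy":0,"dz":0,"wx":0,"wy":0,"wz":0},{"dx":0,"dy":0,"dz":0,"wx":0,"wy":0,"wz":0},{"dx":0,"dy":0,"dz":0,"wx":0,"wy":0,"wz":0}], jaw=0, grip_force=25)

```text
time: 3.25
position: [0.4452, -0.3788, 0.0198]
eef_rot: [11.1, 90.0, -45.4]
wrist_force: [0.2, -0.5, -0.6]
width: 0.0451
```

```bash
python3 -c "
from h import *
t=np.radians(79.6); h=np.array([.5223,.0292]); u=np.array([np.cos(t),np.sin(t)])
print('block bay',h-.052*u,'loupe bay',h+.052*u)
plan([*(h-.052*u),.020],169.6)"
```

```text
block bay [ 0.512913   -0.02194572] loupe bay [0.531687   0.08034572]
t 3.25 tcp [ 0.4452 -0.3788  0.0198] tilt x [ 5.e-04 -5.e-04 -1.e+00] jaw -56.51 j6 9.4 w 0.0451 F [ 0.2 -0.5 -0.6]
 wx deg -46.11 units -9.223  shift mm in tool after turn [-1.000e-01  3.632e+02  2.200e+00]
```

Emit:
arm_command(increments=[{"dx":-0.15,"dy":0,"dz":0,"wx":-0.5,"wy":0,"wz":0},{"dx":-0.25,"dy":0,"dz":0,"wx":-1,"wy":0,"wz":0},{"dx":-0.3,"dy":0,"dz":0,"wx":-1,"wy":0,"wz":0},{"dx":-0.3,"dy":0,"dz":0,"wx":-1,"wy":0,"wz":0},{"dx":-0.3,"dy":0,"dz":0,"wx":-1,"wy":0,"wz":0},{"dx":-0.2,"dy":0,"dz":0,"wx":-1,"wy":0,"wz":0},{"dx":-0.1,"dy":0,"dz":0,"wx":-1,"wy":0,"wz":0},{"dx":0,"dy":0,"dz":0,"wx":-1,"wy":0,"wz":0}])

```text
time: 4.05
position: [0.445, -0.3786, 0.1003]
eef_rot: [-19.9, 90.0, -38.7]
wrist_force: [0.3, 0.1, -2.5]
width: 0.0451
```

Emit:
arm_command(increments=[{"dx":0,"dy":0,"dz":0,"wx":-1,"wy":0,"wz":0},{"dx":0,"dy":0,"dz":0,"wx":-0.72,"wy":0,"wz":0},{"dx":0,"dy":0.4,"dz":0,"wx":0,"wy":0,"wz":0},{"dx":0,"dy":0.8,"dz":0,"wx":0,"wy":0,"wz":0},{"dx":0,"dy":1,"dz":0,"wx":0,"wy":0,"wz":0},{"dx":0,"dy":1,"dz":0,"wx":0,"wy":0,"wz":0},{"dx":0,"dy":1,"dz":0.02,"wx":0,"wy":0,"wz":0},{"dx":0,"dy":1,"dz":0.02,"wx":0,"wy":0,"wz":0}])

```text
time: 4.85
position: [0.4931, -0.1202, 0.0995]
eef_rot: [148.9, 89.9, 138.4]
wrist_force: [1.2, -0.0, -2.8]
width: 0.0446
```

Emit:
arm_command(increments=[{"dx":0,"dy":1,"dz":0,"wx":0,"wy":0,"wz":0},{"dx":0,"dy":0.7,"dz":0,"wx":0,"wy":0,"wz":0},{"dx":0,"dy":0.36,"dz":0,"wx":0,"wy":0,"wz":0},{"dx":0,"dy":0,"dz":0,"wx":0,"wy":0,"wz":0},{"dx":0,"dy":0,"dz":0,"wx":0,"wy":0,"wz":0},{"dx":0,"dy":0,"dz":0,"wx":0,"wy":0,"wz":0}])

```text
time: 5.45
position: [0.5121, -0.0224, 0.0996]
eef_rot: [-164.2, 90.0, -174.7]
wrist_force: [-0.1, -0.8, -2.0]
width: 0.0451
```

```bash
python3 -c "
from h import *
plan([.5129,-.0219,.024],169.6)
b,d=shot('scene','s1'); 
cv2.imwrite('pics/s1c.png',cv2.resize(b[150:270,190:350],None,fx=4,fy=4,interpolation=cv2.INTER_CUBIC))"
```

```text
t 5.45 tcp [ 0.5121 -0.0224  0.0996] tilt x [-5.e-04 -0.e+00 -1.e+00] jaw -10.47 j6 0.3 w 0.0451 F [-0.1 -0.8 -2. ]
 wx deg -0.07 units -0.014  shift mm in tool after turn [75.6  0.6  0.8]
```

View pics/s1c.png

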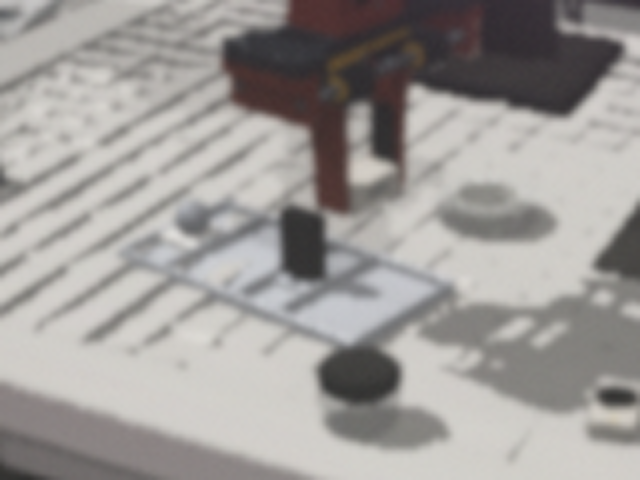

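The block is held at crop (370,180), over the end compartment behind the handle, and the ball is seated at (190,215). I'll lower it and release with a limited opening.

Emit:
arm_command(increments=[{"dx":0.3,"dy":0.012,"dz":0.016,"wx":0,"wy":0,"wz":0},{"dx":0.45,"dy":0,"dz":0,"wx":0,"wy":0,"wz":0},{"dx":0.4,"dy":0,"dz":0,"wx":0,"wy":0,"wz":0},{"dx":0.2,"dy":0,"dz":0,"wx":0,"wy":0,"wz":0},{"dx":0.1,"dy":0,"dz":0,"wx":0,"wy":0,"wz":0},{"dx":0.07,"dy":0,"dz":0,"wx":0,"wy":0,"wz":0},{"dx":0,"dy":0,"dz":0,"wx":0,"wy":0,"wz":0},{"dx":0,"dy":0,"dz":0,"wx":0,"wy":0,"wz":0}])

```text
time: 6.3
position: [0.5139, -0.0215, 0.0242]
eef_rot: [5.1, 89.9, -5.3]
wrist_force: [0.2, -0.3, -2.7]
width: 0.0451
```

Emit:
arm_command(increments=[{"dx":0,"dy":0,"dz":0,"wx":0,"wy":0,"wz":0},{"dx":0,"dy":0,"dz":0,"wx":0,"wy":0,"wz":0},{"dx":0,"dy":0,"dz":0,"wx":0,"wy":0,"wz":0},{"dx":-0.2,"dy":0,"dz":0,"wx":0,"wy":0,"wz":0},{"dx":-0.5,"dy":0,"dz":0,"wx":0,"wy":0,"wz":0},{"dx":-0.6,"dy":0,"dz":0,"wx":0,"wy":0,"wz":0},{"dx":-0.3,"dy":0,"dz":0,"wx":0,"wy":0,"wz":0},{"dx":0,"dy":0,"dz":0,"wx":0,"wy":0,"wz":0}], jaw=0.64)

```text
time: 7.1
position: [0.5153, -0.0217, 0.1064]
eef_rot: [1.6, 89.7, -8.8]
wrist_force: [0.6, 0.4, -0.1]
width: 0.056
```

```bash
python3 -c "
from h import *
plan([.4588,-.2213,.019],17.7)"
```

```text
t 7.1 tcp [ 0.5153 -0.0217  0.1064] tilt x [ 5.2e-03 -8.0e-04 -1.0e+00] jaw -10.41 j6 0.3 w 0.056 F [ 0.6  0.4 -0.1]
 wx deg -28.11 units -5.622  shift mm in tool after turn [  86.8 -173.  -115. ]
```

Emit:
arm_command(increments=[{"dx":0,"dy":0,"dz":0,"wx":-0.8,"wy":0,"wz":0},{"dx":0,"dy":0,"dz":0,"wx":-1,"wy":0,"wz":0},{"dx":0,"dy":0,"dz":0,"wx":-1,"wy":0,"wz":0},{"dx":0,"dy":0,"dz":0,"wx":-1,"wy":0,"wz":0},{"dx":0,"dy":0,"dz":0,"wx":-1,"wy":0,"wz":0},{"dx":0,"dy":0,"dz":0,"wx":-0.82,"wy":0,"wz":0},{"dx":0,"dy":-0.3,"dz":-0.2,"wx":0,"wy":0,"wz":0},{"dx":0,"dy":-0.6,"dz":-0.4,"wx":0,"wy":0,"wz":0}], jaw=1)

```text
time: 7.9
position: [0.4983, -0.0724, 0.103]
eef_rot: [109.8, 89.9, 127.6]
wrist_force: [0.1, -1.0, -0.1]
width: 0.0876
```

Emit:
arm_command(increments=[{"dx":0,"dy":-0.75,"dz":-0.5,"wx":0,"wy":0,"wz":0},{"dx":0.1,"dy":-0.8,"dz":-0.5,"wx":0,"wy":0,"wz":0},{"dx":0.3,"dy":-0.6,"dz":-0.4,"wx":0,"wy":0,"wz":0},{"dx":0.3,"dy":-0.3,"dz":-0.2,"wx":0,"wy":0,"wz":0},{"dx":0.2,"dy":-0.1,"dz":-0.05,"wx":0,"wy":0,"wz":0},{"dx":0,"dy":0,"dz":0,"wx":0,"wy":0,"wz":0},{"dx":0,"dy":0,"dz":0,"wx":0,"wy":0,"wz":0},{"dx":0,"dy":0,"dz":0,"wx":0,"wy":0,"wz":0}])

```text
time: 8.7
position: [0.4591, -0.2189, 0.059]
eef_rot: [19.0, 90.0, 36.7]
wrist_force: [0.3, 1.1, 0.3]
width: 0.0877
```

```bash
python3 -c "
from h import *
plan([.4588,-.2213,.019],17.7)"
```

```text
t 8.7 tcp [ 0.4591 -0.2189  0.059 ] tilt x [ 2.e-04  2.e-04 -1.e+00] jaw 17.77 j6 -51.1 w 0.0877 F [0.3 1.1 0.3]
 wx deg 0.07 units 0.013  shift mm in tool after turn [40.  -2.2 -1. ]
```

Emit:
arm_command(increments=[{"dx":0.3,"dy":-0.044,"dz":-0.02,"wx":0,"wy":0,"wz":0},{"dx":0.3,"dy":0,"dz":0,"wx":0,"wy":0,"wz":0},{"dx":0.15,"dy":0,"dz":0,"wx":0,"wy":0,"wz":0},{"dx":0.05,"dy":0,"dz":0,"wx":0,"wy":0,"wz":0},{"dx":0,"dy":0,"dz":0,"wx":0,"wy":0,"wz":0},{"dx":0,"dy":0,"dz":0,"wx":0,"wy":0,"wz":0}])

```text
time: 9.3
position: [0.4588, -0.2223, 0.0192]
eef_rot: [-45.3, 90.0, -27.6]
wrist_force: [-0.1, -0.3, 0.2]
width: 0.0882
```

Emit:
arm_command(increments=[{"dx":0,"dy":0,"dz":0,"wx":0,"wy":0,"wz":0},{"dx":0,"dy":0,"dz":0,"wx":0,"wy":0,"wz":0},{"dx":0,"dy":0,"dz":0,"wx":0,"wy":0,"wz":0},{"dx":0,"dy":0,"dz":0,"wx":0,"wy":0,"wz":0},{"dx":0,"dy":0,"dz":0,"wx":0,"wy":0,"wz":0},{"dx":0,"dy":0,"dz":0,"wx":0,"wy":0,"wz":0}], jaw=0, grip_force=15)

```text
time: 9.9
position: [0.4584, -0.2223, 0.0187]
eef_rot: [28.4, 90.0, 46.1]
wrist_force: [0.9, 0.1, 0.4]
width: 0.045
```

```bash
python3 -c "
from h import *
plan([.5317,.0803,.0225],169.6)"
```

```text
t 9.9 tcp [ 0.4584 -0.2223  0.0187] tilt x [ 1.e-04  1.e-04 -1.e+00] jaw 17.68 j6 -51.3 w 0.045 F [0.9 0.1 0.4]
 wx deg 28.08 units 5.616  shift mm in tool after turn [ -3.8 310.9  17.5]
```

Emit:
arm_command(increments=[{"dx":-0.15,"dy":0,"dz":0,"wx":0.6,"wy":0,"wz":0},{"dx":-0.3,"dy":0,"dz":0,"wx":1,"wy":0,"wz":0},{"dx":-0.4,"dy":0,"dz":0,"wx":1,"wy":0,"wz":0},{"dx":-0.4,"dy":0,"dz":0,"wx":1,"wy":0,"wz":0},{"dx":-0.4,"dy":0,"dz":0,"wx":1,"wy":0,"wz":0},{"dx":-0.25,"dy":0,"dz":0,"wx":0.7,"wy":0,"wz":0},{"dx":-0.1,"dy":0,"dz":0,"wx":0.32,"wy":0,"wz":0},{"dx":0,"dy":0.4,"dz":0,"wx":0,"wy":0,"wz":0}])

```text
time: 10.7
position: [0.4628, -0.2044, 0.1194]
eef_rot: [-32.5, 89.8, -43.1]
wrist_force: [-0.4, -0.2, 0.0]
width: 0.0447
```

Emit:
arm_command(increments=[{"dx":0,"dy":0.7,"dz":0.05,"wx":0,"wy":0,"wz":0},{"dx":0,"dy":0.95,"dz":0.05,"wx":0,"wy":0,"wz":0},{"dx":0,"dy":0.95,"dz":0.1,"wx":0,"wy":0,"wz":0},{"dx":0,"dy":0.95,"dz":0.1,"wx":0,"wy":0,"wz":0},{"dx":0,"dy":0.95,"dz":0.05,"wx":0,"wy":0,"wz":0},{"dx":0,"dy":0.8,"dz":0,"wx":0,"wy":0,"wz":0},{"dx":0,"dy":0.4,"dz":0,"wx":0,"wy":0,"wz":0},{"dx":0,"dy":0.12,"dz":0,"wx":0,"wy":0,"wz":0}])

```text
time: 11.5
position: [0.5315, 0.0826, 0.118]
eef_rot: [166.1, 89.9, 155.9]
wrist_force: [0.4, 0.1, -0.4]
width: 0.0449
```

Emit:
arm_command(increments=[{"dx":0,"dy":0,"dz":0,"wx":0,"wy":0,"wz":0},{"dx":0,"dy":0,"dz":0,"wx":0,"wy":0,"wz":0},{"dx":0,"dy":0,"dz":0,"wx":0,"wy":0,"wz":0}])

```text
time: 11.8
position: [0.5315, 0.0791, 0.1185]
eef_rot: [-148.8, 90.0, -159.3]
wrist_force: [-0.3, -0.0, -0.3]
width: 0.0447
```

```bash
python3 -c "
from h import *
plan([.5317,.0803,.0230],169.6)
b,d=shot('scene','s2'); 
cv2.imwrite('pics/s2c.png',cv2.resize(b[150:270,190:350],None,fx=4,fy=4,interpolation=cv2.INTER_CUBIC))
comps('scene',d,.042,.065,(.45,.60,-.05,.2),4)"
```

```text
t 11.8 tcp [0.5315 0.0791 0.1185] tilt x [-6.e-04 -2.e-04 -1.e+00] jaw -10.49 j6 11.6 w 0.0447 F [-0.3 -0.  -0.3]
 wx deg -0.09 units -0.019  shift mm in tool after turn [95.5  1.2  0. ]
scene px [265.5 205.6] n 86 mean [0.5197 0.0268 0.0519] z50/95 [0.0523 0.0591] rect [521.7  28.1] [31.9 15.7] 88.0
```

View pics/s2c.png

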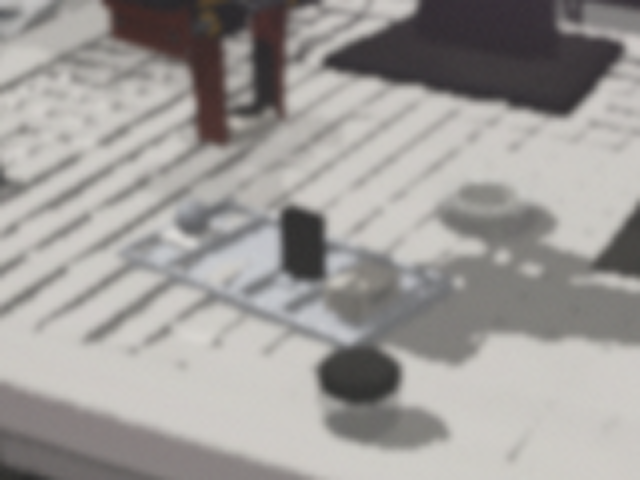

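The block lies flat in the end bay at crop (360,285). The tray hasn't moved (handle still at (303,243)), the ball is seated at (190,215), and the loupe is held. Next I'll lower the loupe.

Emit:
arm_command(increments=[{"dx":0.35,"dy":0.024,"dz":0,"wx":0,"wy":0,"wz":0},{"dx":0.5,"dy":0,"dz":0,"wx":0,"wy":0,"wz":0},{"dx":0.5,"dy":0,"dz":0,"wx":0,"wy":0,"wz":0},{"dx":0.3,"dy":0,"dz":0,"wx":0,"wy":0,"wz":0},{"dx":0.15,"dy":0,"dz":0,"wx":0,"wy":0,"wz":0},{"dx":0.08,"dy":0,"dz":0,"wx":0,"wy":0,"wz":0},{"dx":0.04,"dy":0,"dz":0,"wx":0,"wy":0,"wz":0},{"dx":0,"dy":0,"dz":0,"wx":0,"wy":0,"wz":0}])

```text
time: 12.65
position: [0.5325, 0.0814, 0.0231]
eef_rot: [17.3, 89.9, 6.9]
wrist_force: [-1.2, 0.3, 0.2]
width: 0.0451
```

Emit:
arm_command(increments=[{"dx":0,"dy":0,"dz":0,"wx":0,"wy":0,"wz":0},{"dx":0,"dy":0,"dz":0,"wx":0,"wy":0,"wz":0},{"dx":0,"dy":0,"dz":0,"wx":0,"wy":0,"wz":0},{"dx":-0.2,"dy":0,"dz":0,"wx":0,"wy":0,"wz":0},{"dx":-0.5,"dy":0,"dz":0,"wx":0,"wy":0,"wz":0},{"dx":-0.7,"dy":0,"dz":0,"wx":0,"wy":0,"wz":0},{"dx":-0.5,"dy":0,"dz":0,"wx":0,"wy":0,"wz":0},{"dx":-0.1,"dy":0,"dz":0,"wx":0,"wy":0,"wz":0}], jaw=0.64)

```text
time: 13.45
position: [0.5342, 0.0817, 0.1262]
eef_rot: [13.0, 89.6, 2.5]
wrist_force: [0.9, 0.2, -0.1]
width: 0.0564
```

Emit:
arm_command(increments=[{"dx":0,"dy":0,"dz":0,"wx":0,"wy":0,"wz":0},{"dx":0,"dy":0,"dz":0,"wx":0,"wy":0,"wz":0}])

```text
time: 13.65
position: [0.5312, 0.0815, 0.122]
eef_rot: [-172.0, 89.9, 177.6]
wrist_force: [-0.6, 0.0, 0.3]
width: 0.056
```

```bash
python3 -c "
from h import *
plan([.5223,.0292,.046],169.6)
b,d=shot('scene','s3'); 
t,e=shot('top','t3')
a=cv2.resize(b[150:270,190:350],None,fx=3,fy=3,interpolation=cv2.INTER_CUBIC)
c=cv2.resize(t[160:260,200:305],None,fx=3,fy=3.6,interpolation=cv2.INTER_CUBIC)
cv2.imwrite('pics/s3c.png',np.hstack([a,c]))
comps('scene',d,.042,.065,(.45,.60,-.05,.2),4)
comps('top',e,.042,.065,(.45,.60,-.05,.2),4)
comps('top',e,.012,.042,(.45,.60,-.08,.2),4)
"
```

```text
t 13.65 tcp [0.5312 0.0815 0.122 ] tilt x [-1.3e-03  1.0e-04 -1.0e+00] jaw -10.41 j6 11.8 w 0.056 F [-0.6  0.   0.3]
 wx deg -0.01 units -0.003  shift mm in tool after turn [ 76.  -53.1   0.7]
scene px [265.5 205.6] n 86 mean [0.5205 0.0272 0.0515] z50/95 [0.0524 0.0586] rect [523.  29.] [33.4 16.6] 84.2
top px [259.2 211.5] n 29 mean [0.5208 0.0236 0.0543] z50/95 [0.0548 0.0585] rect [521.5  23.7] [19.1 13.4] 78.8
top px [273.3 214.8] n 130 mean [ 0.512  -0.0207  0.0233] z50/95 [0.0231 0.0275] rect [512.2 -20.8] [29.5 44.6] 80.2
top px [258.5 214.2] n 4 mean [0.5141 0.0268 0.0218] z50/95 [0.0184 0.0361] rect [514.4  27. ] [ 2.7 10.4] 9.3
top px [259.5 228.5] n 8 mean [0.4687 0.0239 0.0136] z50/95 [0.013  0.0158] rect [468.7  23.9] [16.1  3.3] 89.8
top px [281.2 229. ] n 4 mean [ 0.4668 -0.046   0.0142] z50/95 [0.0135 0.0166] rect [466.8 -45.3] [4.5 4.6] 44.7
```

View pics/s3c.png

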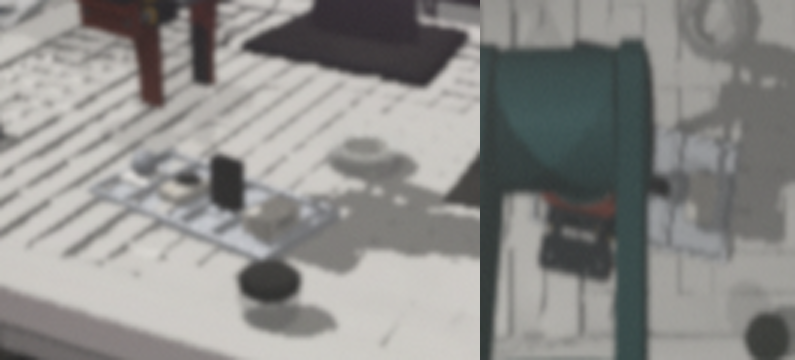

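The scene half shows the loupe flat in the middle bay at (185,185), the block in the end bay at (275,215) (top at 23 mm = 3 + 20), and the ball seated at (148,160). Next is the handle.

Emit:
arm_command(increments=[{"dx":0,"dy":-0.2,"dz":0,"wx":0,"wy":0,"wz":0},{"dx":0,"dy":-0.36,"dz":0,"wx":0,"wy":0,"wz":0},{"dx":0,"dy":-0.34,"dz":0,"wx":0,"wy":0,"wz":0},{"dx":0,"dy":-0.15,"dz":0,"wx":0,"wy":0,"wz":0},{"dx":0.2,"dy":0,"dz":0,"wx":0,"wy":0,"wz":0},{"dx":0.3,"dy":0,"dz":0,"wx":0,"wy":0,"wz":0},{"dx":0,"dy":0,"dz":0,"wx":0,"wy":0,"wz":0},{"dx":0,"dy":0,"dz":0,"wx":0,"wy":0,"wz":0}])

```text
time: 14.55
position: [0.522, 0.0303, 0.097]
eef_rot: [176.5, 89.9, 166.1]
wrist_force: [-0.0, 0.8, -0.2]
width: 0.0564
```

```bash
python3 -c "
from h import *
plan([.5225,.0293,.043],169.6)"
```

```text
t 14.55 tcp [0.522  0.0303 0.097 ] tilt x [-1.6e-03  4.0e-04 -1.0e+00] jaw -10.4 j6 6.1 w 0.0564 F [-0.   0.8 -0.2]
 wx deg -0.0 units -0.001  shift mm in tool after turn [54.  -0.9  0.8]
```

Emit:
arm_command(increments=[{"dx":0.25,"dy":-0.01,"dz":0.01,"wx":0,"wy":0,"wz":0},{"dx":0.35,"dy":0,"dz":0,"wx":0,"wy":0,"wz":0},{"dx":0.3,"dy":0,"dz":0,"wx":0,"wy":0,"wz":0},{"dx":0.13,"dy":0,"dz":0,"wx":0,"wy":0,"wz":0},{"dx":0.05,"dy":0,"dz":0,"wx":0,"wy":0,"wz":0},{"dx":0,"dy":0,"dz":0,"wx":0,"wy":0,"wz":0},{"dx":0,"dy":0,"dz":0,"wx":0,"wy":0,"wz":0},{"dx":0,"dy":0,"dz":0,"wx":0,"wy":0,"wz":0}])

```text
time: 15.35
position: [0.5235, 0.0294, 0.0443]
eef_rot: [11.2, 89.9, 0.8]
wrist_force: [-0.3, 0.2, 0.0]
width: 0.0564
```

Emit:
arm_command(increments=[{"dx":0,"dy":0,"dz":0,"wx":0,"wy":0,"wz":0},{"dx":0,"dy":0,"dz":0,"wx":0,"wy":0,"wz":0},{"dx":0,"dy":0,"dz":0,"wx":0,"wy":0,"wz":0},{"dx":0,"dy":0,"dz":0,"wx":0,"wy":0,"wz":0},{"dx":0,"dy":0,"dz":0,"wx":0,"wy":0,"wz":0},{"dx":0,"dy":0,"dz":0,"wx":0,"wy":0,"wz":0},{"dx":0,"dy":0,"dz":0,"wx":0,"wy":0,"wz":0},{"dx":0,"dy":0,"dz":0,"wx":0,"wy":0,"wz":0}], jaw=0, grip_force=10)

```text
time: 16.15
position: [0.5234, 0.0293, 0.0437]
eef_rot: [13.9, 90.0, 3.5]
wrist_force: [2.1, -0.8, -1.6]
width: 0.0139
```

Emit:
arm_command(increments=[{"dx":0,"dy":0,"dz":0,"wx":0,"wy":0,"wz":0},{"dx":0,"dy":0,"dz":0,"wx":0,"wy":0,"wz":0},{"dx":0,"dy":0,"dz":0,"wx":0,"wy":0,"wz":0}], grip_force=50)

```text
time: 16.45
position: [0.5233, 0.0293, 0.0437]
eef_rot: [15.6, 90.0, 5.2]
wrist_force: [2.4, 0.0, -1.1]
width: 0.0136
```

```bash
python3 -c "
from h import *
plan([.5273,.3617,.18],169.6)
b,d=shot('scene','s4'); 
X=cloud(P('scene'),d)
comps('scene',d,.014,.04,(.45,.62,.1,.2),4)
comps('scene',d,.012,.03,(.45,.60,.06,.1),4)
"
```

```text
t 16.45 tcp [0.5233 0.0293 0.0437] tilt x [ 6.e-04  1.e-04 -1.e+00] jaw -10.42 j6 6.1 w 0.0136 F [ 2.4  0.  -1.1]
 wx deg -0.02 units -0.004  shift mm in tool after turn [-136.2  327.7  -56. ]
scene px [237.4 204.4] n 67 mean [0.5362 0.1293 0.0261] z50/95 [0.026  0.0342] rect [537.6 132.1] [20.2 27. ] 25.2
scene px [250.5 212.2] n 102 mean [0.5263 0.08   0.0174] z50/95 [0.0179 0.0204] rect [530.1  81.5] [30.2 46.8] 79.9
scene px [240.5 220.5] n 4 mean [0.4797 0.0819 0.0127] z50/95 [0.0126 0.0133] rect [480.4  82.3] [10.   3.2] 66.4
```

Emit:
arm_command(increments=[{"dx":-0.03,"dy":0,"dz":0,"wx":0,"wy":0,"wz":0},{"dx":-0.06,"dy":0,"dz":0,"wx":0,"wy":0,"wz":0},{"dx":-0.1,"dy":0,"dz":0,"wx":0,"wy":0,"wz":0},{"dx":-0.12,"dy":0,"dz":0,"wx":0,"wy":0,"wz":0},{"dx":-0.12,"dy":0,"dz":0,"wx":0,"wy":0,"wz":0},{"dx":-0.1,"dy":0,"dz":0,"wx":0,"wy":0,"wz":0},{"dx":-0.06,"dy":0,"dz":0,"wx":0,"wy":0,"wz":0},{"dx":-0.03,"dy":0,"dz":0,"wx":0,"wy":0,"wz":0}])

```text
time: 17.3
position: [0.5231, 0.0293, 0.0752]
eef_rot: [14.5, 90.0, 4.1]
wrist_force: [0.7, 0.4, -6.9]
width: 0.0139
```

```bash
cat >> h.py <<'E'
def level(d,dz,h,yaw=79.6):
    "tray pitch: heights along tray x from scene depth, after lift dz, handle at h"
    X=cloud(P("scene"),d); q=X[np.isfinite(X[...,2])]; t=np.radians(yaw); dx=q[:,:2]-h
    tx=dx@[np.cos(t),np.sin(t)]-.005; ty=dx@[-np.sin(t),np.cos(t)]
    for nm,(a,b,c,e,z0,z1) in dict(block=(-.07,-.045,-.015,.015,.014,.035),loupe=(.035,.06,-.018,.018,.008,.03),ball=(.085,.115,-.014,.014,.014,.05),nearwallA=(-.08,-.03,.047,.057,.003,.02),nearwallB=(.02,.075,.047,.057,.003,.02),plate=(.085,.118,.016,.055,.0,.02)).items():
        k=(tx>a)&(tx<b)&(ty>c)&(ty<e)&(q[:,2]>dz+z0)&(q[:,2]<dz+z1)
        print(nm,k.sum(), (tx[k].mean()*1000).round(1),(ty[k].mean()*1000).round(1),((np.median(q[k,2])-dz)*1000).round(1)) if k.sum() else print(nm,0)
E
python3 -c "
from h import *
plan([.5273,.3617,.18],169.6)
b,d=shot('scene','s5'); 
cv2.imwrite('pics/s5c.png',cv2.resize(b[140:260,170:330],None,fx=4,fy=4,interpolation=cv2.INTER_CUBIC))
level(np.load('pics/s4.npy'),0,[.5233,.0293])
level(d,pose()[1][2]-.0437,pose()[1][:2])
"
```

```text
t 17.3 tcp [0.5231 0.0293 0.0752] tilt x [ 6.e-04  0.e+00 -1.e+00] jaw -10.42 j6 6.1 w 0.0139 F [ 0.7  0.4 -6.9]
 wx deg -0.02 units -0.003  shift mm in tool after turn [-104.8  327.7  -55.8]
block 59 -59.0 0.7 24.6
loupe 58 45.7 1.5 18.5
ball 64 95.3 5.1 26.0
nearwallA 64 -56.0 53.5 8.7
nearwallB 58 45.7 53.8 9.1
plate 75 105.8 33.6 6.9
block 60 -59.6 1.7 24.7
loupe 60 45.1 0.5 18.1
ball 68 95.5 4.7 26.6
nearwallA 62 -55.1 53.5 8.7
nearwallB 53 45.6 53.3 9.1
plate 69 104.6 34.6 6.3
```

View pics/s5c.png

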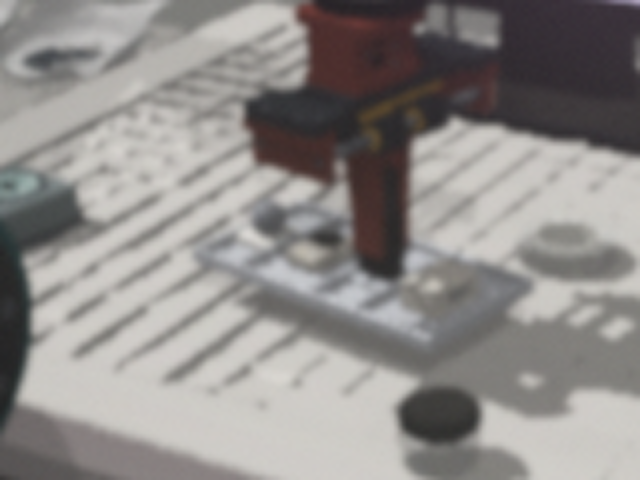

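Lifted level: the heights along the tray match those before the lift within 0.6 mm, the load is about 6.9 N, and the ball is seated at (265,218). I'll raise further and refine the window position from the saved top picture.

Emit:
arm_command(increments=[{"dx":-0.05,"dy":0,"dz":0,"wx":0,"wy":0,"wz":0},{"dx":-0.15,"dy":0,"dz":0,"wx":0,"wy":0,"wz":0},{"dx":-0.25,"dy":0,"dz":0,"wx":0,"wy":0,"wz":0},{"dx":-0.35,"dy":0,"dz":0,"wx":0,"wy":0,"wz":0},{"dx":-0.4,"dy":0,"dz":0,"wx":0,"wy":0,"wz":0},{"dx":-0.35,"dy":0,"dz":0,"wx":0,"wy":0,"wz":0},{"dx":-0.25,"dy":0,"dz":0,"wx":0,"wy":0,"wz":0},{"dx":-0.15,"dy":0,"dz":0,"wx":0,"wy":0,"wz":0}])

```text
time: 18.15
position: [0.5234, 0.0293, 0.1738]
eef_rot: [8.3, 89.9, -2.1]
wrist_force: [-0.2, -0.3, -6.2]
width: 0.0137
```

```bash
python3 -c "
from h import *
p=P('top'); b=cv2.imread('pics/topavg.png'); g=cv2.resize(b[185:235,130:185],None,fx=8,fy=8,interpolation=cv2.INTER_CUBIC)
cv2.imwrite('pics/win.png',g)
gr=cv2.GaussianBlur(cv2.cvtColor(g,cv2.COLOR_BGR2GRAY),(9,9),0)
c=cv2.HoughCircles(gr,cv2.HOUGH_GRADIENT,1,40,param1=60,param2=15,minRadius=25,maxRadius=90)
for x,y,r in c[0][:4]:
    uv=[[130+(x+.5)/8-.5,185+(y+.5)/8-.5]]; print(uv,r/8,onplane(p,uv,.036).round(4))
d=np.load('pics/topavg.npy'); X=cloud(p,d); m=(X[...,2]>.03)&(X[...,2]<.045)&(abs(X[...,0]-.527)<.06)&(abs(X[...,1]-.362)<.06)
m=m.astype(np.uint8); k,l,s,cc=cv2.connectedComponentsWithStats(m); i=1+s[1:,4].argmax(); q=X[l==i]; print(s[i],np.median(q[:,2]), cv2.minAreaRect((q[:,:2]*1000).astype(np.float32)))
e=np.load('pics/sceneavg.npy'); comps('scene',np.load('pics/s5.npy'),.028,.045,(.45,.65,.28,.45),8)
plan([.5273,.3617,.1797],169.6)
"
```

```text
Traceback (most recent call last):
TypeError: 'NoneType' object is not subscriptable
```

View pics/win.png

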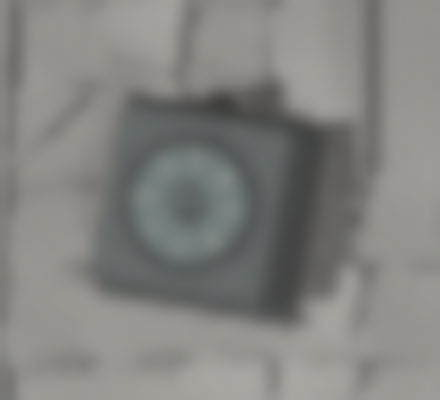

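The window disc is centred at about (190,204) in the crop, which is about (153.3,210.1) in the full picture. I'll get a sub-pixel mask.

```bash
python3 -c "
from h import *
p=P('top'); g=cv2.imread('pics/win.png').astype(float)[130:280,115:265]
v=g[...,0]+g[...,1]
for th in (np.percentile(v,55),np.percentile(v,65)):
    m=(v>th).astype(np.uint8); k,l,s,c=cv2.connectedComponentsWithStats(m)
    i=1+s[1:,4].argmax(); cn=max(cv2.findContours((l==i).astype(np.uint8),0,1)[0],key=cv2.contourArea); (x,y),r=cv2.minEnclosingCircle(cn); M=cv2.moments(cv2.convexHull(cn)); X0,Y0=M['m10']/M['m00'],M['m01']/M['m00']
    for a,b in((x,y),(X0,Y0)):
        uv=[[130+(a+115.5)/8-.5,185+(b+130.5)/8-.5]]; print(np.round(uv,2),round(r/8,2),onplane(p,uv,.036).round(4))
d=np.load('pics/topavg.npy'); X=cloud(p,d); m=(X[...,2]>.03)&(X[...,2]<.045)&(abs(X[...,0]-.527)<.06)&(abs(X[...,1]-.362)<.06)
q=X[m]; print(np.median(q[:,2]), cv2.minAreaRect((q[:,:2]*1000).astype(np.float32)))
comps('scene',np.load('pics/s5.npy'),.028,.045,(.45,.65,.28,.45),8)
plan([.527,.362,.1797],169.6)
"
```

```text
[[153.03 210.01]] 7.29 [[0.528  0.3633 0.036 ]]
[[153.03 210.  ]] 7.29 [[0.528  0.3633 0.036 ]]
[[153.05 209.98]] 6.96 [[0.5281 0.3632 0.036 ]]
[[153.07 209.99]] 6.96 [[0.5281 0.3632 0.036 ]]
0.036157850446984385 ((527.521728515625, 362.54791259765625), (75.73207092285156, 74.48077392578125), 79.79000854492188)
scene px [174.  187.8] n 250 mean [0.526  0.3523 0.037 ] z50/95 [0.0376 0.0404] rect [529.5 360.9] [75.9 73.8] 78.3
t 18.15 tcp [0.5234 0.0293 0.1738] tilt x [ 2.e-03 -1.e-04 -1.e+00] jaw -10.41 j6 6.1 w 0.0137 F [-0.2 -0.3 -6.2]
 wx deg -0.01 units -0.002  shift mm in tool after turn [ -5.9 327.9 -56.5]
```

Emit:
arm_command(increments=[{"dx":0,"dy":0.08,"dz":-0.014,"wx":0,"wy":0,"wz":0},{"dx":0,"dy":0.16,"dz":-0.027,"wx":0,"wy":0,"wz":0},{"dx":-0.02,"dy":0.24,"dz":-0.041,"wx":0,"wy":0,"wz":0},{"dx":-0.02,"dy":0.32,"dz":-0.054,"wx":0,"wy":0,"wz":0},{"dx":-0.02,"dy":0.4,"dz":-0.068,"wx":0,"wy":0,"wz":0},{"dx":-0.02,"dy":0.48,"dz":-0.082,"wx":0,"wy":0,"wz":0},{"dx":-0.02,"dy":0.53,"dz":-0.09,"wx":0,"wy":0,"wz":0},{"dx":0,"dy":0.53,"dz":-0.09,"wx":0,"wy":0,"wz":0}])

```text
time: 18.95
position: [0.5239, 0.1703, 0.1764]
eef_rot: [-174.8, 89.9, 174.8]
wrist_force: [0.5, -0.5, -5.7]
width: 0.0138
```

Emit:
arm_command(increments=[{"dx":0,"dy":0.53,"dz":-0.09,"wx":0,"wy":0,"wz":0},{"dx":0,"dy":0.53,"dz":-0.09,"wx":0,"wy":0,"wz":0},{"dx":0,"dy":0.53,"dz":-0.09,"wx":0,"wy":0,"wz":0},{"dx":0,"dy":0.53,"dz":-0.09,"wx":0,"wy":0,"wz":0},{"dx":0,"dy":0.48,"dz":-0.082,"wx":0,"wy":0,"wz":0},{"dx":0,"dy":0.4,"dz":-0.068,"wx":0,"wy":0,"wz":0},{"dx":0,"dy":0.32,"dz":-0.054,"wx":0,"wy":0,"wz":0},{"dx":0,"dy":0.24,"dz":-0.041,"wx":0,"wy":0,"wz":0}])

```text
time: 19.75
position: [0.5263, 0.3504, 0.1763]
eef_rot: [-153.2, 89.9, -163.6]
wrist_force: [0.3, -0.5, -6.2]
width: 0.0142
```

Emit:
arm_command(increments=[{"dx":0,"dy":0.16,"dz":-0.027,"wx":0,"wy":0,"wz":0},{"dx":0,"dy":0.08,"dz":-0.014,"wx":0,"wy":0,"wz":0},{"dx":0,"dy":0.02,"dz":0,"wx":0,"wy":0,"wz":0},{"dx":0,"dy":0,"dz":0,"wx":0,"wy":0,"wz":0},{"dx":0,"dy":0,"dz":0,"wx":0,"wy":0,"wz":0},{"dx":0,"dy":0,"dz":0,"wx":0,"wy":0,"wz":0},{"dx":0,"dy":0,"dz":0,"wx":0,"wy":0,"wz":0}])

```text
time: 20.45
position: [0.5276, 0.3616, 0.1773]
eef_rot: [-177.6, 90.0, 172.0]
wrist_force: [-0.5, 0.3, -6.5]
width: 0.0136
```

```bash
python3 -c "
from h import *
plan([.528,.363,.1797],169.6)
b,d=shot('scene','s6'); t,e=shot('top','t6')
a=cv2.resize(b[80:240,40:240],(480,384),interpolation=cv2.INTER_CUBIC)
c=cv2.resize(t[150:278,100:200],(300,384),interpolation=cv2.INTER_CUBIC)
cv2.imwrite('pics/s6c.png',np.hstack([a,c]))
level(d,pose()[1][2]-.0437,pose()[1][:2])
"
```

```text
t 20.45 tcp [0.5276 0.3616 0.1773] tilt x [-0.  0. -1.] jaw -10.45 j6 38.7 w 0.0136 F [-0.5  0.3 -6.5]
 wx deg -0.05 units -0.009  shift mm in tool after turn [-2.4  1.5  0.1]
block 49 -61.9 0.9 25.0
loupe 36 43.8 4.2 18.8
ball 59 94.2 4.3 26.2
nearwallA 46 -55.7 54.4 9.4
nearwallB 40 47.0 53.5 8.9
plate 37 106.2 37.0 9.0
```

View pics/s6c.png

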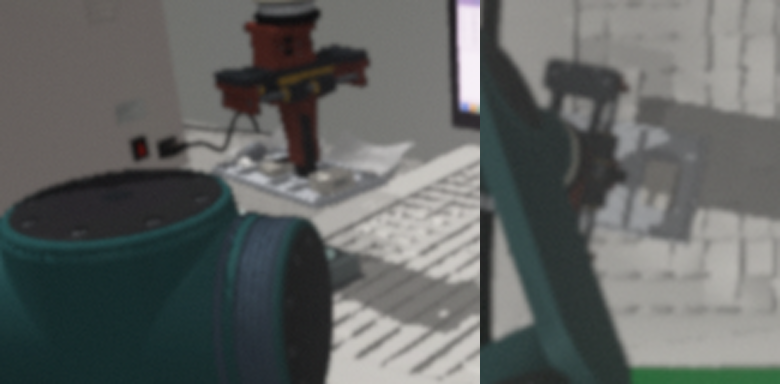

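The tray is held level above the reader, with the handle at about (305,165) in the scene half and the block and loupe in place. The ball's depth signature is unchanged (26 mm at tray x of about 95). One small trim, then let it settle.

Emit:
arm_command(increments=[{"dx":-0.024,"dy":0.012,"dz":0,"wx":0,"wy":0,"wz":0},{"dx":-0.024,"dy":0.014,"dz":0,"wx":0,"wy":0,"wz":0},{"dx":0,"dy":0,"dz":0,"wx":0,"wy":0,"wz":0},{"dx":0,"dy":0,"dz":0,"wx":0,"wy":0,"wz":0},{"dx":0,"dy":0,"dz":0,"wx":0,"wy":0,"wz":0},{"dx":0,"dy":0,"dz":0,"wx":0,"wy":0,"wz":0},{"dx":0,"dy":0,"dz":0,"wx":0,"wy":0,"wz":0},{"dx":0,"dy":0,"dz":0,"wx":0,"wy":0,"wz":0}])

```text
time: 21.35
position: [0.5277, 0.3633, 0.1796]
eef_rot: [141.8, 90.0, 131.3]
wrist_force: [0.5, 0.4, -5.7]
width: 0.0136
```

```bash
python3 -c "
from h import *
plan([.528,.363,.1797],169.6)
b,d=shot('scene','s7')
level(d,pose()[1][2]-.0437,pose()[1][:2])
t,e=shot('top','t7')
for n,dd in(('scene',d),('top',e)):
  print('bystanders',n); comps(n,dd,.012,.08,(.33,.72,-.45,.0),60)
cv2.imwrite('pics/s7c.png',cv2.resize(b[120:180,120:220],None,fx=7,fy=7,interpolation=cv2.INTER_CUBIC))
print(abs(robot.read_state()['joint_vel']).max())
"
```

```text
t 21.35 tcp [0.5277 0.3633 0.1796] tilt x [-1.e-04  1.e-04 -1.e+00] jaw -10.42 j6 38.8 w 0.0136 F [ 0.5  0.4 -5.7]
 wx deg -0.02 units -0.003  shift mm in tool after turn [-0.1 -0.2  0.3]
block 53 -62.0 0.4 24.0
loupe 32 45.6 4.3 19.2
ball 57 94.9 3.9 26.8
nearwallA 42 -56.6 54.3 8.9
nearwallB 37 46.5 53.8 9.8
plate 32 104.8 36.2 9.5
bystanders scene
scene px [312.  200.1] n 240 mean [ 0.672  -0.0369  0.0188] z50/95 [0.0198 0.0221] rect [673.9 -36.2] [70.4 73.4] 85.5
scene px [382.7 209.3] n 315 mean [ 0.6916 -0.2403  0.0265] z50/95 [0.0267 0.0375] rect [ 693.  -236.8] [62.  52.9] 88.2
scene px [447.6 224.5] n 262 mean [ 0.6598 -0.4166  0.0375] z50/95 [0.0376 0.0626] rect [ 661.4 -416.1] [23.3 33.6] 5.6
scene px [279.7 246.7] n 372 mean [ 0.3803 -0.0945  0.0333] z50/95 [0.038  0.0427] rect [387.9 -91.1] [46.9 46.3] 5.6
bystanders top
top px [339.9 157.4] n 265 mean [ 0.6971 -0.2373  0.0285] z50/95 [0.0292 0.0384] rect [ 695.2 -238.2] [63.7 49.5] 89.4
top px [277.3 164.7] n 255 mean [ 0.6749 -0.0344  0.0193] z50/95 [0.0194 0.0239] rect [674.5 -35.1] [68.4 72.6] 89.8
top px [394.6 166.2] n 107 mean [ 0.6661 -0.4122  0.0425] z50/95 [0.0416 0.0632] rect [ 668.4 -415.3] [32.1 29.7] 12.9
top px [295.3 254.1] n 179 mean [ 0.3872 -0.0891  0.04  ] z50/95 [0.0402 0.0439] rect [386.8 -88.8] [45.3 45.2] 54.1
0.11123272946693105
```

View pics/s7c.png

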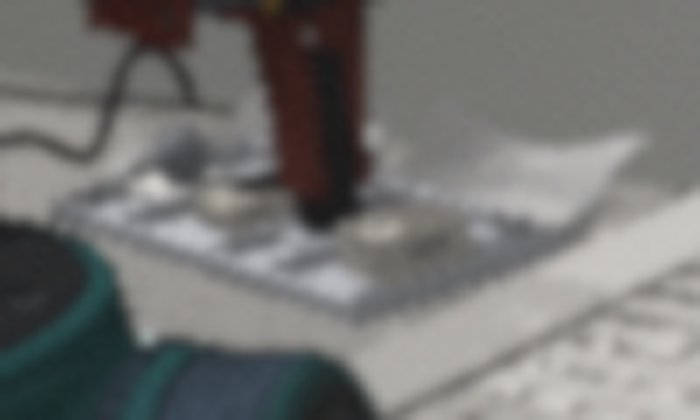

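The ball is in its pocket at (180,150), the loupe at (235,200) and the block at (405,235). The tray is level and still, and the bystanders haven't moved. Handing in.

```bash
python3 -c "
from cell import robot
print(robot.hand_in())"
```

```text
the job is handed in; nothing more can be done
None
```

The block is flat in the end compartment and the loupe is flat in the middle one. The tray is lifted and held still above the code reader, and the job was handed in at about 21.5 s of the 64 s allowed.

**Position:** The last reading put the tool within about 0.5 mm of my target, which is the window centre I measured at (0.528, 0.363) m. The underside is worked out at about 10 cm above the glass, from the tool height and the height at which I gripped the handle. My three estimates of the reader's centre differed by about 2 mm, so the centring is only that certain.

**Level and contents:** The tool reads less than 0.1° off vertical. At the end the depth images showed the block, loupe, ball and tray walls at their pre-lift heights within about 1 mm. The white plate beside the ball read about 2.6 mm high on few points; I took that as noise. The ball was in its pocket in the last picture.

**Bystanders:** The jar, tape roll and drop bottle measured where they started, within about 1 to 2 mm.

**Forces:** Wrist force stayed below about 7 N in every reading I took.

No check failed. My first two move calls were refused for missing fields and moved nothing.

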